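Lay a screw element in the sloped marking cradle and close the guard

ROBOT

A 6-joint arm with a two-finger parallel gripper is mounted at the origin on the work surface. World frame = base frame: x ahead of the robot, y to its left, z up, the work surface at z = 0. Lengths are in mm, angles in rad, forces in N, time in s.
With the tool pointing down it reaches from about 325 to 925 mm from the base axis. Payload 3.1 kg.
Tool frame: the origin (TCP) lies midway between the tips of the shut fingers; the grasp point (between the pads) lies 19 mm behind it; z points along the fingers, y is the line along which they close (so a half turn about z gives the same grasp; the last joint's range is limited). The gripper opens to 85 mm and grips with 20 to 120 N. Pads are 22 mm wide; open, the fingers measure 114 mm over their backs; the gripper's body (76 mm by 85 mm) begins 54 mm behind the grasp point. The pads swing forward as they close: fully open they stand 13 mm farther back than shut.
Start: joints at [-1.293, 0.217, 1.613, -0, 1.311, -0.112], TCP at [237.524, -578.119, 231.3] pointing down, gripper open.
Joint ranges: [-2.75, 2.75], [-0.78, 2.1], [0.31, 2.55], [-1.13, 4.27], [0.13, 2.63], [-2.58, 2.58]. Speed limits (rad/s): [2.79, 2.79, 3.14, 3.14, 3.14, 3.14].

INTERFACE

Orientations are given as a rotation vector (axis times angle).
In Python, from cell import sense, capture, camera_params, robot gives the robot as it stands.
- The arm moves only by the tool arm_command, never from a script. Its argument "increments" is a list of rows, each a list of 7 numbers: the shift along the world's x, y, z in units of 50 mm (1.0 is 50 mm), then the turn, a rotation vector about the world's x, y, z in units of 8 degrees (1.0 is 8 degrees), then the opening, from 0 (shut) to 1 (fully open). In form: [[x, y, z, ax, ay, az, hand], ...]. A call has 1 to 8 rows; each row shifts and turns the commanded pose from where the row before left it; what a row does not reach is not made up. A row lasts 1/10 s, in which the tool goes at most 50 mm and 8.59 degrees, less where a joint would pass 70% of its speed; a pose out of reach is approached as far as the arm can. A call is refused whole if a number of a shift passes 1 or a number of a turn 1, either way. A call with a gripper value outside its range is refused whole. The fingers move at their own pace and stop on an object; the grip force is fixed at half the most. Time passes only in rows, so rows that do not move let the fingers close. It gives the time, the measured TCP pose, the force, the opening and the grip force at its end, in the units of the state.
- sense(): the state, without advancing time (a new reading comes with each control period).
- capture(name): name is "scene" or "top" or "wrist"; returns (picture, depth): 400x640x3 uint8, red, green, blue; 400x640 float32, mm along the optical axis (not along the pixel's ray), 0 where there is no reading.
- camera_params(name): a dict with "fx", "fy", "cx", "cy" (pixels), "xyz" and "rotation" of the camera in the world; the wrist camera has in their place "mount" (4x4, takes a point from camera to tool coordinates, whose origin is the TCP and whose axes are the flange's). Camera axes: x right, y up, looking along -z (the intrinsics and any distortion apply to the point x, -y, -z); pixel columns grow to the right and rows downward; lengths in mm; the calibration is good to about 2 mm. A picture is of the moment at which its call begins: read the wrist's pose just before it. camera_params takes no time and is no camera call.
- robot.close_job(): hands the job in; it is judged then, once.
The state is a dict: "t": time; "qpos": joint angles; "joint_velocities": joint speeds; "joint_torque": joint torques, N m; "tcp_pos": TCP position; "tcp_rot": TCP orientation; "contact_force": force on the tool from outside, world axes, zero at the start; "ft_torque": the same for the moment, N m; "grip_width": opening from 0.0 (shut) to 1.0 (fully open); "finger_force": force on a finger pad.
Only numpy, scipy, OpenCV 4.12 (cv2) and the standard library are available. Lean on these libraries where they do the work, as an engineer would, in place of code of your own. Each camera call takes 0.05 s, during which the arm holds its last target. There are 200 camera calls.

TASK

Take the tall spiral-fluted extruder screw element from the bench and lay it in the sloped V-cradle of the marking station, foot on the ledge, and let go of it without dropping it. Then lower the hinged wire guard gently onto its stop posts, without letting it slam, and leave the other things on the bench where they are.

Things in the scene. Friction and masses are not known exactly. Their poses are not given: they have to be found in the camera images.
- screw: The screw element to be marked: steel, two spiral flutes, the tallest of three standing parts: diameter 44 mm over the flutes (treat as a cylinder), 100 mm long, about 0.55 kg, alike at both ends; it stands upright on the bench. Origin: centre of its lower end face; z along its axis to the other end.
- screw_mid (a point): The middle of the screw element, on its axis, 50 mm from either end.
- station: Marking station, fixed: grey plate 230 mm (x) by 250 mm (y), 12 mm thick. Origin on the bench under the cradle's ledge; at yaw 0 its x points away from the robot; z up; its yaw varies. On the plate: two stop posts (158 mm high, at x = -62, y = +-98 mm) and two hinge uprights (168 mm high, at x = +75, y = +-110 mm).
- cradle: Fixed on the station: open 90-degree V-trough, 41 mm wide, 60 mm long, leaning 35 degrees from vertical, upper end to station -x, with a ledge (44 x 40 mm) square to it at its foot. Origin: on the ledge, 50 mm above the bench, where the seated element's foot centre goes. z: up the seated element's axis; x: square to it, out of the V's open side (up and to station +x); y: level, station y.
- seat_mid (a point): Where the middle of the seated element must be: on the cradle's z axis, 50 mm above the ledge. The seated element stands 40 mm out beyond the trough's top, and its highest edge is 145 mm above the bench.
- guard (a joint): Angle of the guard: 0 = closed, level and on its stop posts; grows as it opens upward, up to 1.3 rad. It turns about the station's y axis. Its stiff hinge holds it where it stands at the start (1.0 to 1.25 rad), but below about 0.75 rad it falls shut unless it is held.
- guard_hinge (a point): Middle of the guard's hinge axis (parallel to station y), on the far side of the station, 162 mm above the bench. The guard is a flat grille of thin steel wires in an aluminium frame, 146 mm long from the hinge and 210 mm wide, 8 mm thick, which reaches from the hinge towards the robot (station -x) when closed.
- guard_bar (a point): Middle of the guard's handle: a round steel bar 12 mm thick parallel to the hinge, 190 mm from the hinge axis in the plane of the grille, 44 mm beyond the grille's free edge, held by two rods at its ends 110 mm apart; the space between bar and grille is open. It can be pinched from above and turns between the fingers.
- kneader: Bystander: kneading block, a standing stack of five staggered oblong steel discs, 44 mm over all, 75 mm high. Origin: centre of its underside.
- sleeve: Bystander: plain smooth steel spacer sleeve, 44 mm diameter, 50 mm high, standing. Origin: centre of its underside.
- brush: Bystander: hand brush lying on the bench at the far side.

How it is judged (in metres and radians):
On the way, in this order (a step that is already met when the one before it is completed fails the run):
1. The screw element lies in the cradle, foot on the ledge (middle within 5 mm of the seat's, axis within 0.08 rad), released by the fingers, with the guard still open (above 0.8 rad) (distance between screw_mid and seat_mid below 0.005 m and angle between the z axis of screw and the z axis of cradle, either way round below 0.08 rad and contact force between screw and the fingers below 0.1 N and value of joint guard above 0.8 rad), for 0.2 s.
2. The guard is down on its stop posts (within 0.03 rad of closed) (value of joint guard below 0.03 rad), for 0.2 s.
At the end, for the whole second after the job is handed in: The screw element rests still in the cradle, its middle within 5 mm of the seat's middle and its axis within 0.08 rad of the cradle's, and the guard is closed on its stop posts, within 0.03 rad (distance between screw_mid and seat_mid below 0.005 m and angle between the z axis of screw and the z axis of cradle, either way round below 0.08 rad and linear speed of screw below 0.02 m/s and value of joint guard below 0.03 rad); the robot touches nothing.
It fails at once if The screw element is dropped (moves faster than 0.35 m/s while the fingers do not hold it, as after a fall of 6 mm or more) (contact force between screw and the fingers below 0.1 N and linear speed of screw above 0.35 m/s).
It fails at once if The guard slams: it closes faster than 1 rad/s (0.2 m/s at its bar) in its last 0.5 rad (value of joint guard below 0.5 rad and velocity of joint guard below -1 rad/s).
It fails at once if The kneading block, sleeve or brush is moved by more than 20 mm, or the block or sleeve is tipped by more than 0.3 rad (distance of any of kneader, sleeve, brush from where it was at the start of the episode above 0.02 m or angle between any of kneader, sleeve's own z axis and vertical above 0.3 rad).
It also fails if it takes over 56 s, if anything falls off the work surface, if the arm or the gripper's body presses on something with over 40 N, if the wrist force passes 120 N, or if a joint passes its speed limit or range.

## Working session

There is one attempt and no reset: what is moved stays moved. The work goes in short steps, Python scripts to look and compute and a tool call to move; the robot and the scene stay as the last step left them, time stands still between calls to the robot, and variables do not carry over. Pictures are saved under pics/ and viewed, at most 10 in all, crops included, and the job is handed in when it is done.

Besides the shell and the picture viewer there is one more tool, called after "Call:" as a command line: name --pt "numbers of a row" for each row, then --argument value for the rest. arm_command: Moves the arm, as the interface text tells. Its arguments: {"type":"object","properties":{"increments":{"type":"array"}},"required":["increments"]}

```bash
mkdir -p pics; ls; cat > h.py <<'E'
import numpy as np, cv2
from scipy.spatial.transform import Rotation as R
from cell import sense, capture, camera_params, robot
def cam(n):
    p=camera_params(n)
    if 'mount' in p:
        s=sense(); M=np.eye(4); M[:3,:3]=R.from_rotvec(s['tcp_rot']).as_matrix(); M[:3,3]=s['tcp_pos']
        M=M@np.array(p['mount'])
        return p,M[:3,:3],M[:3,3]
    r=np.array(p['rotation'],float)
    r=r if r.shape==(3,3) else R.from_rotvec(r).as_matrix()
    return p,r,np.array(p['xyz'])
def cloud(n):
    p,r,t=cam(n); im,d=capture(n); v,u=np.mgrid[:400,:640]
    c=np.stack([(u-p['cx'])/p['fx']*d,-(v-p['cy'])/p['fy']*d,-d],-1)
    P=c@r.T+t; P[d==0]=np.nan
    return im,d,P
def proj(n,X):
    p,r,t=cam(n); c=(np.atleast_2d(X)-t)@r
    return np.stack([p['cx']+p['fx']*c[:,0]/-c[:,2],p['cy']-p['fy']*c[:,1]/-c[:,2]],-1)
E
python3 - <<'E'
from h import *
for n in('scene','top'):
    print({k:v for k,v in camera_params(n).items()})
    im,d,P=cloud(n); np.savez(n,im=im,P=P); cv2.imwrite(f'pics/{n}1.png',im[...,::-1])
print(camera_params('wrist')); print(sense())
E
```

```text
pics
{'fx': 430.62760606221184, 'fy': 430.62760606221184, 'cx': 318.72040691702745, 'cy': 198.4909915691895, 'xyz': array([1183.10101117,    3.67662187,  657.93509922]), 'rotation': array([0.63335929, 0.65473876, 1.50915489])}
{'fx': 386.6448128331912, 'fy': 386.6448128331912, 'cx': 324.5584060383899, 'cy': 199.94925177261234, 'xyz': array([588.28143983, -41.65086074, 956.16430626]), 'rotation': array([ 0.03016801, -0.00767166, -1.55825439])}
{'fx': 286.12299304523805, 'fy': 286.12299304523805, 'cx': 323.92564455426276, 'cy': 195.04815484244563, 'mount': array([[-1.89800274e-03,  9.66112258e-01,  2.58115288e-01,
         6.42747335e+01],
       [ 9.99998191e-01,  1.80071870e-03,  6.13303072e-04,
        -4.42863895e-01],
       [ 1.27726591e-04,  2.58115985e-01, -9.66113928e-01,
        -1.43505903e+02],
       [ 0.00000000e+00,  0.00000000e+00,  0.00000000e+00,
         1.00000000e+00]])}
{'t': 0.1, 'qpos': array([-1.29319685e+00,  2.17706078e-01,  1.61478454e+00,  1.96715607e-05,
        1.31130481e+00, -1.12190449e-01]), 'joint_velocities': array([ 0.0001366 , -0.00036204, -0.00287684,  0.00066658, -0.00090131,
       -0.00023128]), 'joint_torque': array([-7.44060890e-04, -3.98075438e+01, -3.04968452e+01, -1.03302802e-04,
        4.25501639e-03,  1.41784952e-05]), 'tcp_pos': array([ 237.32403232, -577.39028418,  230.0762062 ]), 'tcp_rot': array([-3.07996238e+00, -6.07978534e-01,  2.55906568e-04]), 'contact_force': array([0.40734596, 0.11746802, 0.43682508]), 'ft_torque': array([ 0.05368625, -0.02381333, -0.00512579]), 'finger_force': 0.0, 'grip_width': 0.9991225500540533}
```

View pics/scene1.png

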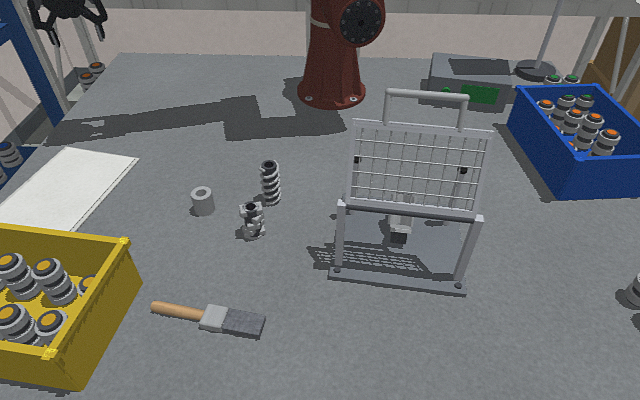

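View pics/top1.png

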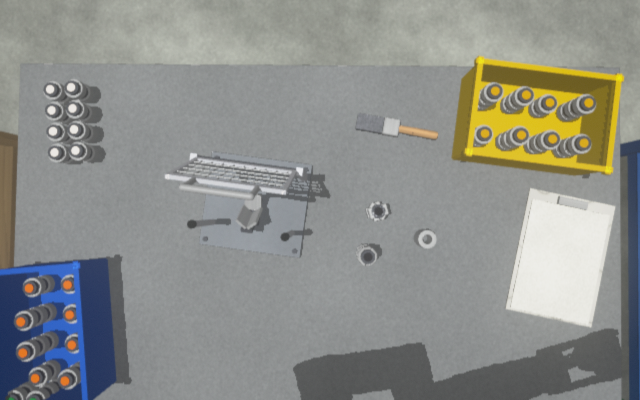

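The scene view shows the screw at (270,183), kneader (252,220), sleeve (202,201), and the open guard at about (420,150). In the top view, the screw's top is at (368,253), kneader (377,210), sleeve (427,239), the station plate spans about (203–312, 155–256), and the stop posts are near (191,224) and (285,237).

```bash
python3 - <<'E'
from h import *
D=np.load('top.npz');P=D['P'];im=D['im']
S=np.load('scene.npz')['P']
print('bench z',np.nanmedian(P[280:330,200:280,2]),np.nanmedian(S[230:280,20+100:240,2]))
# objects in both clouds
A=np.concatenate([P.reshape(-1,3),S.reshape(-1,3)]);src=np.r_[np.zeros(P.size//3),np.ones(S.size//3)]
for n,(u,v) in dict(screw=(368,253),kn=(377,210),sl=(427,239)).items():
    c=P[v-3:v+4,u-3:u+4].reshape(-1,3); print(n,np.nanmedian(c,0))
    c0=np.nanmedian(c,0)
    for k in(0,1):
        m=(src==k)&(np.hypot(*(A[:,:2]-c0[:2]).T)<45)&(A[:,2]>15)
        q=A[m]; zt=np.nanpercentile(q[:,2],97); t=q[q[:,2]>zt-8]
        (x,y),r=cv2.minEnclosingCircle(t[:,:2].astype(np.float32)); print(k,m.sum(),zt,(x,y),r, t[:,:2].mean(0))
# plate
for k,Q in((0,P),(1,S)):
    m=(Q[...,2]>7)&(Q[...,2]<17)&(Q[...,0]>380)&(Q[...,0]<760)&(Q[...,1]>0)&(Q[...,1]<380)
    m=cv2.morphologyEx(m.astype(np.uint8),cv2.MORPH_OPEN,np.ones((3,3)))
    q=Q[m>0][:,:2].astype(np.float32); print(k,len(q),cv2.minAreaRect(q),np.nanmedian(Q[m>0][:,2]))
    m=(Q[...,2]>150)&(Q[...,2]<166)&(Q[...,0]>380)&(Q[...,0]<760)&(Q[...,1]>0)&(Q[...,1]<380)
    n,l,st,ce=cv2.connectedComponentsWithStats(m.astype(np.uint8))
    for i in range(1,n):
        if st[i,4]>5: print('  z150-166',st[i],Q[l==i].mean(0))
print(proj('top',[[600,150,0],[500,150,0],[600,50,0]]))
c=cv2.resize(im[130:275,150:330],None,fx=4,fy=4,interpolation=cv2.INTER_CUBIC)
cv2.imwrite('pics/top_crop.png',c[...,::-1])
E
```

```text
bench z 0.7067594156185351 0.43235561783137655
screw [ 493.21512534 -126.25684309  101.35374067]
0 346 103.12364732939606 (486.6996765136719, -124.84398651123047) 21.3759822845459 [ 486.13210298 -124.91607854]
1 714 100.93978019614124 (487.41412353515625, -125.21092987060547) 22.026487350463867 [ 488.29356744 -125.22796112]
kn [ 588.07221787 -148.16665305   76.35508807]
0 332 78.39775609654586 (586.9239501953125, -150.73634338378906) 23.449365615844727 [ 586.9703474  -150.15833222]
1 669 76.72054756805679 (587.8291015625, -150.5974578857422) 23.79496955871582 [ 589.27838312 -150.52968728]
sl [ 519.17504101 -276.67867401   16.83491071]
0 295 53.38697243490211 (523.3285522460938, -267.4792175292969) 21.70699691772461 [ 523.28832309 -267.31962888]
1 483 51.40264970382873 (522.2401123046875, -268.4800720214844) 23.464052200317383 [ 525.1192741  -267.49748971]
0 5888 ((600.27978515625, 141.92291259765625), (249.92539978027344, 230.208984375), 83.00012969970703) 12.6016713149358
  z150-166 [296 174   5   2   6] [658.71185784  26.18018884 159.01714637]
  z150-166 [187 219  10   9  67] [555.66193319 245.41607975 157.96045541]
  z150-166 [281 232   9   9  61] [532.10258846  51.42466023 158.60570523]
1 7879 ((604.6497192382812, 140.92526245117188), (250.25221252441406, 222.95079040527344), 82.9541015625) 11.784707631486071
  z150-166 [354 157   5   7  31] [536.01379275  50.74300065 156.85782906]
  z150-166 [459 167   9   8  49] [559.73681966 246.47842038 156.30780991]
  z150-166 [337 205 146  25 604] [685.03391792 136.28042615 161.77560647]
[[252.82332055 203.6153105 ]
 [252.13364167 244.03490893]
 [293.09242595 204.11576558]]
```

View pics/top_crop.png

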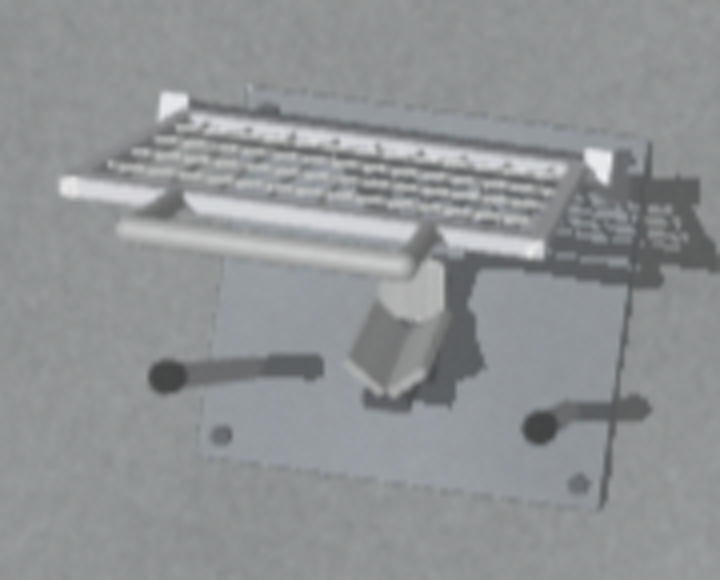

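The crop places the stop posts at crop (167,376) and (539,427), with the V-trough near (395,350). The station's yaw is about -0.122 rad and its origin is near (605,141). I'll move above the screw, turning the fingers to the station's yaw.

Call:
arm_command --pt "0.3 0.56 0 0 0 -0.23 1" --pt "0.3 0.56 0 0 0 -0.23 1" --pt "0.3 0.56 0 0 0 -0.23 1" --pt "0.3 0.56 0 0 0 -0.23 1" --pt "0.3 0.56 0 0 0 -0.23 1" --pt "0.3 0.56 0 0 0 -0.23 1" --pt "0.3 0.56 0 0 0 -0.23 1" --pt "0.3 0.56 0 0 0 -0.23 1"

```text
t: 0.9
tcp_pos: [357.7, -352.6, 230.8]
tcp_rot: [-3.134, -0.206, 0.001]
contact_force: [0.3, 0.3, -0.1]
grip_width: 1.002
finger_force: 0.0
```

Call:
arm_command --pt "0.32 0.56 0 0 0 -0.23 1" --pt "0.32 0.56 0 0 0 -0.23 1" --pt "0.32 0.56 0 0 0 -0.23 1" --pt "0.32 0.56 0 0 0 -0.23 1" --pt "0.32 0.56 0 0 0 -0.23 1" --pt "0.32 0.56 0 0 0 -0.23 1" --pt "0.32 0.56 0 0 0 -0.23 1" --pt "0 0 0 0 0 0 1"

```text
t: 1.7
tcp_pos: [470.4, -155.1, 230.8]
tcp_rot: [-3.137, 0.138, 0.0]
contact_force: [-0.6, -0.5, -0.2]
grip_width: 0.999
finger_force: 0.0
```

```bash
cat >> h.py <<'E'
PSI=-0.1217; O=np.array([605.5,141.0,0])
def Rs(psi=None): return R.from_euler('z',PSI if psi is None else psi).as_matrix()
def st(P): return (np.asarray(P)-O)@Rs()
def cyl(q,r=22,a=100):
    # axis xy of vertical cylinder from its surface points
    from scipy.optimize import least_squares
    f=lambda p:np.hypot(q[:,0]-p[0],q[:,1]-p[1])-r
    return least_squares(f,q[:,:2].mean(0),loss='soft_l1',f_scale=2).x
E
python3 - <<'E'
from h import *
s=sense();print(s['t'],s['tcp_pos'],R.from_rotvec(s['tcp_rot']).as_matrix().round(3).tolist(),s['qpos'])
im,d,P=cloud('wrist'); cv2.imwrite('pics/w1.png',im[...,::-1])
q=P.reshape(-1,3); m=(np.hypot(q[:,0]-487,q[:,1]+125)<40)&(q[:,2]>15)&(q[:,2]<125); q=q[m]
print(len(q)); zt=np.percentile(q[:,2],97); t=q[q[:,2]>zt-6]; print(zt,cv2.minEnclosingCircle(t[:,:2].astype(np.float32)),t.mean(0))
T=st(np.load('top.npz')['P'].reshape(-1,3));S=st(np.load('scene.npz')['P'].reshape(-1,3))
for Q in(T,S):
    # guard frame/grille
    m=(Q[:,2]>185)&(Q[:,2]<420)&(abs(Q[:,0])<140)&(abs(Q[:,1])<115); g=Q[m]
    g0=g[g[:,2]<290]; k=np.polyfit(g0[:,2],g0[:,0],1)
    print('guard',len(g),'angle',np.arctan2(1,-k[0]),'x@162',np.polyval(k,162),'max z',np.percentile(g[:,2],99))
    top=g[g[:,2]>np.percentile(g[:,2],99)-12]; print(' bar',np.median(top,0),top.min(0),top.max(0))
    m=(Q[:,2]>30)&(Q[:,2]<115)&(abs(Q[:,1])<45)&(Q[:,0]>-60)&(Q[:,0]<40); c=Q[m]
    print('cradle',len(c),c.min(0),c.max(0),c.mean(0))
E
```

```text
1.7 [ 470.39470902 -155.06750673  230.81873929] [[0.996, -0.088, -0.0], [-0.088, -0.996, 0.002], [-0.0, -0.002, -1.0]] [-4.61201619e-01 -6.31049677e-02  1.91302429e+00  1.60989813e-03
  1.29259640e+00  1.19711223e+00]
1631
102.32800645794804 ((485.0208740234375, -122.68905639648438), 21.225650787353516) [ 484.94106817 -123.49953392  100.67938495]
guard 2428 angle 1.2253375997356093 x@162 76.81493995978099 max z 348.08416197217133
 bar [  9.66259435  -0.85447019 345.99884327] [  3.64462058 -60.27063337 336.4870768 ] [ 15.85655506  59.95454008 349.54068826]
cradle 603 [-59.93542988 -24.52720225  30.1959909 ] [20.00589791 25.37350802 94.79696722] [-25.20370919  -0.17593506  60.60187888]
guard 5066 angle 1.2228089460086276 x@162 76.3414354439249 max z 346.48240010200016
 bar [ 13.5316496    0.94424936 343.01338619] [  6.24878314 -59.88364595 334.51415999] [ 17.16138879  60.69245837 347.64107051]
cradle 646 [-59.09028808 -25.02764684  30.01436269] [20.28639457 24.5229966  92.61964715] [-17.78884049  -0.2547938   55.73326275]
```

Call:
arm_command --pt "0.16 0.31 0 0 0 -0.12 1" --pt "0.15 0.31 0 0 0 -0.12 1" --pt "0 0 -0.6 0 0 0 1" --pt "0 0 -0.6 0 0 0 1" --pt "0 0 -0.6 0 0 0 1" --pt "0 0 -0.6 0 0 0 1" --pt "0 0 -0.6 0 0 0 1" --pt "0 0 -0.37 0 0 0 1"

```text
t: 2.55
tcp_pos: [482.6, -127.5, 60.0]
tcp_rot: [-3.134, 0.198, 0.007]
contact_force: [0.4, -0.3, 0.1]
grip_width: 1.002
finger_force: 0.0
```

```bash
python3 - <<'E'
from h import *
s=sense();print(s['t'],s['tcp_pos'],s['contact_force'])
im,d,P=cloud('wrist'); cv2.imwrite('pics/w2.png',im[...,::-1])
E
```

```text
2.55 [ 482.62144352 -127.5464138    60.02538277] [ 0.43140513 -0.28488445  0.09301447]
```

View pics/w2.png

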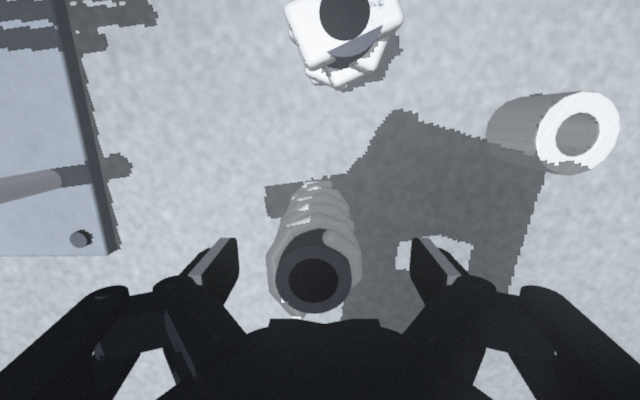

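The screw's top, at about (313,280), sits between the pads, which are at (236,255) and (412,255). It is a few mm off towards +y, so I'll correct that and grip.

Call:
arm_command --pt "0.06 0.07 0.04 0 0 0 1" --pt "0 0 0 0 0 0 1" --pt "0 0 0 0 0 0 0" --pt "0 0 0 0 0 0 0" --pt "0 0 0 0 0 0 0" --pt "0 0 0 0 0 0 0" --pt "0 0 0 0 0 0 0" --pt "0 0 0 0 0 0 0"

```text
t: 3.4
tcp_pos: [489.1, -124.1, 66.1]
tcp_rot: [3.135, -0.197, 0.003]
contact_force: [-0.3, -0.2, 6.2]
grip_width: 0.497
finger_force: 61.7
```

Call:
arm_command --pt "0 0 0.1 0 0 0 0" --pt "0 0 0.3 0 0 0 0" --pt "0 0 0.6 0 0 0 0" --pt "0 0 0.6 0 0 0 0" --pt "0 0 0.6 0 0 0 0" --pt "0 0 0.6 0 0 0 0" --pt "0 0 0.6 0 0 0 0" --pt "0 0 0.2 0 0 0 0"

```text
t: 4.2
tcp_pos: [488.6, -123.8, 246.5]
tcp_rot: [3.135, -0.197, 0.004]
contact_force: [1.6, -1.1, -6.0]
grip_width: 0.499
finger_force: 62.5
```

Call:
arm_command --pt "0 0 0 -0.066 -0.543 0 0" --pt "0 0 0 -0.066 -0.543 0 0" --pt "0 0 0 -0.066 -0.543 0 0" --pt "0 0 0 -0.066 -0.543 0 0" --pt "0 0 0 -0.066 -0.543 0 0" --pt "0 0 0 -0.066 -0.543 0 0" --pt "0 0 0 -0.066 -0.543 0 0" --pt "0 0 0 -0.066 -0.543 0 0"

```text
t: 5.0
tcp_pos: [485.2, -122.0, 240.1]
tcp_rot: [2.963, -0.185, 0.925]
contact_force: [0.4, -0.1, -5.7]
grip_width: 0.503
finger_force: 62.4
```

Call:
arm_command --pt "0 0 0 0 0 0 0" --pt "0 0 0 0 0 0 0" --pt "0 0 0 0 0 0 0"

```text
t: 5.3
tcp_pos: [488.0, -123.6, 244.3]
tcp_rot: [2.959, -0.185, 0.93]
contact_force: [0.3, -0.7, -6.8]
grip_width: 0.501
finger_force: 62.5
```

```bash
python3 - <<'E'
from h import *
from scipy.optimize import least_squares
s=sense();print(s['t'],s['tcp_pos'],s['contact_force'],s['qpos'].round(2),s['grip_width'],s['finger_force'])
M=R.from_rotvec(s['tcp_rot']).as_matrix(); print('rot in station',(Rs().T@M).round(3).tolist())
def fit(q,p0=(0,0,0,0)):
    f=lambda p:np.hypot(q[:,0]-p[0]-p[2]*q[:,2],q[:,1]-p[1]-p[3]*q[:,2])-22
    r=least_squares(f,p0,loss='soft_l1',f_scale=1); return r.x,np.median(abs(f(r.x)))
for n in('wrist','scene','top'):
    im,d,P=cloud(n); cv2.imwrite(f'pics/{n}3.png',im[...,::-1])
    q=(P.reshape(-1,3)-s['tcp_pos'])@M   # tool frame
    m=(np.hypot(q[:,0],q[:,1])<32)&(q[:,2]>8)&(q[:,2]<80); q=q[m]
    print(n,len(q), fit(q) if len(q)>50 else '', np.percentile(q[:,2],[90,97,99,100]) if len(q) else '')
E
```

```text
5.3 [ 487.99728009 -123.55737912  244.31124204] [ 0.26714502 -0.70931108 -6.80927218] [-0.53 -0.45  2.29  0.34  0.76  0.99] 0.5010048890068989 62.480456829071045
rot in station [[0.82, -0.003, 0.572], [-0.004, -1.0, 0.001], [0.572, -0.003, -0.82]]
wrist 1212 (array([-6.82665827e+00, -1.70280075e-01,  6.28719529e-03, -2.31901323e-03]), np.float64(0.8377807247479421)) [55.20377686 58.24282861 60.12179452 62.50748828]
scene 636 (array([-8.73705963e+00,  3.96894894e+00,  1.64941995e-02,  3.40353469e-04]), np.float64(2.3818256566730494)) [58.57612051 63.55538972 64.91864266 65.48965182]
top 398 (array([-6.1846764 ,  2.66524628,  0.01805171, -0.0124285 ]), np.float64(2.129906926076716)) [55.29305172 60.05237348 62.45824137 64.73864551]
```

Call:
arm_command --pt "0.03 0.3 0 0 0 0 0" --pt "0.09 0.7 0 0 0 0 0" --pt "0.09 0.8 0 0 0 0 0" --pt "0.1 0.8 0 0 0 0 0" --pt "0.1 0.8 0 0 0 0 0" --pt "0.1 0.8 0 0 0 0 0" --pt "0.1 0.8 0 0 0 0 0" --pt "0.06 0.5 0 0 0 0 0"

```text
t: 6.25
tcp_pos: [522.0, 155.3, 245.4]
tcp_rot: [2.961, -0.184, 0.935]
contact_force: [1.2, 0.1, -6.7]
grip_width: 0.503
finger_force: 63.6
```

Call:
arm_command --pt "0 0 0 0 0 0 0" --pt "0 0 0 0 0 0 0" --pt "0 0 0 0 0 0 0"

```text
t: 6.55
tcp_pos: [521.4, 151.0, 244.5]
tcp_rot: [2.958, -0.187, 0.931]
contact_force: [0.3, -0.3, -6.6]
grip_width: 0.502
finger_force: 64.1
```

```bash
python3 - <<'E'
from h import *
s=sense();print(s['t'],s['tcp_pos'],st(s['tcp_pos']),s['contact_force'],s['qpos'].round(2))
a=np.radians(35);C=np.array([[np.cos(a),0,np.sin(a)],[0,1,0],[-np.sin(a),0,np.cos(a)]]).T  # columns x_c,y_c,z_c
for n in('wrist','top'):
    if n=='wrist':
        im,d,P=cloud(n); cv2.imwrite('pics/w4.png',im[...,::-1])
    else: P=np.load('top.npz')['P'];
    Q=st(P.reshape(-1,3)); c=(Q-[0,0,50])@C
    c=c[np.isfinite(c).all(1)]
    c=c[(abs(c[:,1])<24)&(c[:,0]<-2)&(c[:,0]>-40)&(c[:,2]>4)&(c[:,2]<64)]
    print(n,len(c))
    # V flanks: |y|-x... flank: x = -31.1+|y - y0|+x0
    from scipy.optimize import least_squares
    for z0,z1 in((5,35),(35,60),(5,60)):
        k=c[(c[:,2]>z0)&(c[:,2]<z1)&(abs(c[:,1])<19)]
        if len(k)<30: continue
        r=least_squares(lambda p:(k[:,0]+31.1-p[0]-abs(k[:,1]-p[1]))/1.414,[0,0],loss='soft_l1',f_scale=1.5)
        print(z0,z1,len(k),'x0,y0',r.x,np.median(abs(r.fun)))
    c=(Q-[0,0,50])@C; k=c[(abs(c[:,1])<18)&(abs(c[:,2])<8)&(abs(c[:,0]-8)<14)]
    print('ledge z',len(k),np.median(k[:,2]) if len(k) else '')
    k=Q[(abs(Q[:,2]-158)<6)&(abs(Q[:,0]+62)<14)&(abs(abs(Q[:,1])-98)<14)]
    for sg in(-1,1):
        j=k[k[:,1]*sg>0]; print('post',len(j),j.mean(0) if len(j) else '')
E
```

```text
6.55 [521.38537192 150.99137531 244.46124324] [-84.70544131  -0.2940237  244.46124324] [ 0.29676502 -0.26730777 -6.63414441] [ 0.28 -0.28  2.18 -0.35  0.7   2.18]
wrist 0
ledge z 2 2.7526725360475233
post 401 [-65.30597909 -94.63940223 158.33597426]
post 405 [-64.8405831   99.57582367 158.40994678]
top 403
5 35 129 x0,y0 [0.13525928 0.31956363] 0.5409800441690577
35 60 147 x0,y0 [-0.89502077  0.11012653] 0.9513684832373762
5 60 276 x0,y0 [-0.33511157  0.24452736] 0.6439487286202932
ledge z 98 0.5863962078728185
post 61 [-61.98011251 -97.82324452 158.60570523]
post 65 [-62.05527406  97.79584269 158.18830914]
```

View pics/w4.png

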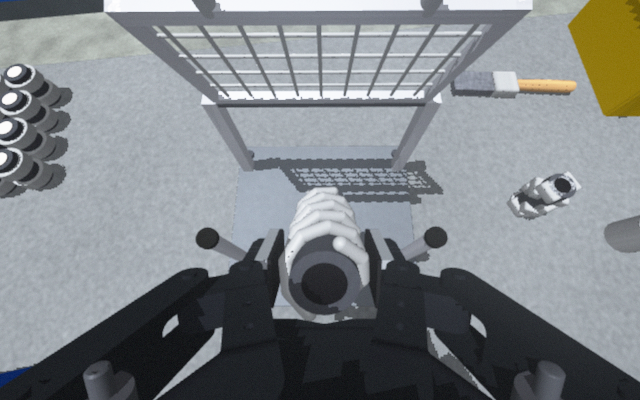

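The wrist view shows the held screw at (325,270) over the plate, posts at (207,238) and (435,238), and the guard well clear ahead. I'll go to a pre-seat pose 15 mm out of the V and 12 mm above the ledge.

Call:
arm_command --pt "0.135 -0.013 -0.3 0 0 0 0" --pt "0.135 -0.013 -0.3 0 0 0 0" --pt "0.135 -0.013 -0.3 0 0 0 0" --pt "0.135 -0.013 -0.3 0 0 0 0" --pt "0.135 -0.013 -0.3 0 0 0 0" --pt "0.135 -0.013 -0.3 0 0 0 0" --pt "0.135 -0.013 -0.3 0 0 0 0" --pt "0.135 -0.013 -0.3 0 0 0 0"

```text
t: 7.4
tcp_pos: [576.3, 144.7, 124.7]
tcp_rot: [2.956, -0.19, 0.934]
contact_force: [-0.3, 0.2, -6.4]
grip_width: 0.5
finger_force: 64.4
```

Call:
arm_command --pt "0 0 0 0 0 0 0" --pt "0 0 0 0 0 0 0" --pt "0 0 0 0 0 0 0" --pt "0 0 0 0 0 0 0"

```text
t: 7.8
tcp_pos: [576.3, 146.2, 126.3]
tcp_rot: [2.957, -0.186, 0.937]
contact_force: [0.0, 1.0, -6.2]
grip_width: 0.496
finger_force: 64.0
```

```bash
python3 - <<'E'
from h import *
s=sense();print(s['t'],s['tcp_pos'],st(s['tcp_pos']),s['contact_force'],s['qpos'].round(2))
M=R.from_rotvec(s['tcp_rot']).as_matrix(); print('rot in station',(Rs().T@M).round(3).tolist())
ims=[]
for n in('scene','top'):
    im,d,P=cloud(n); np.savez(n+'5',im=im,P=P)
    u,v=proj(n,O+Rs()@[-10,0,100])[0].astype(int); print(n,u,v)
    ims.append(cv2.resize(im[v-40:v+40,u-40:u+40],None,fx=5,fy=5,interpolation=cv2.INTER_CUBIC))
cv2.imwrite('pics/pre5.png',np.hstack(ims)[...,::-1])
E
```

```text
7.8 [576.27676131 146.20551227 126.33265871] [-29.63904276   1.61931512 126.33265871] [ 0.02386209  1.02564785 -6.23654933] [ 0.23  0.02  2.16 -0.51  0.42  2.34]
rot in station [[0.818, -0.003, 0.576], [-0.005, -1.0, 0.001], [0.576, -0.004, -0.818]]
scene 403 204
top 247 204
```

View pics/pre5.png

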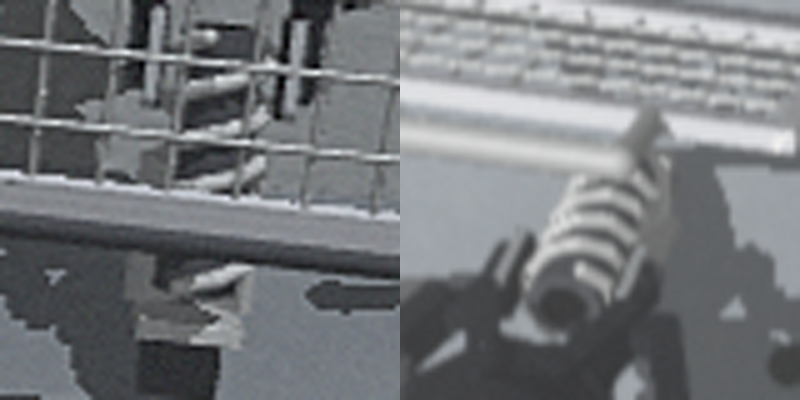

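```bash
python3 - <<'E'
from h import *
from scipy.optimize import least_squares
s=sense();M=R.from_rotvec(s['tcp_rot']).as_matrix()
for n,c0 in(('scene',(403,204)),('top',(247,204))):
    f=lambda X:((proj(n,X)-c0+40)*5).round(0).tolist()
    print(n,'ledge L/R front',f(O+(Rs()@np.array([[20*.819,-22,50+20*.574],[20*.819,22,50+20*.574]]).T).T))
    print('axis tool z=-34,0,66',f(np.array(s['tcp_pos'])+(M@np.array([[-3.5,0,-34],[-3.5,0,0],[-3.5,0,66]]).T).T))
    Q=np.load(n+'5.npz')['P'].reshape(-1,3); q=(Q-s['tcp_pos'])@M
    m=(np.hypot(q[:,0]+4,q[:,1])<30)&(q[:,2]>-30)&(q[:,2]<64)&(q[:,0]>-2)
    if n=='top': m&=(q[:,2]<20)
    q=q[m]; print(len(q),'y range per z',[(z,np.percentile(q[abs(q[:,2]-z)<8][:,1],[2,98]).round(1)) for z in(-20,0,20,45) if (abs(q[:,2]-z)<8).sum()>20])
E
```

```text
scene ledge L/R front [[130.0, 317.0], [248.0, 331.0]]
axis tool z=-34,0,66 [[229.0, 25.0], [218.0, 115.0], [197.0, 288.0]]
625 y range per z [(-20, array([-25.9,  25.2])), (0, array([-23. ,  24.6])), (20, array([-16.3,  20.5]))]
top ledge L/R front [[274.0, 156.0], [180.0, 143.0]]
axis tool z=-34,0,66 [[157.0, 304.0], [178.0, 256.0], [216.0, 173.0]]
310 y range per z [(-20, array([-23.6,  22. ])), (0, array([-20.1,  17.5])), (20, array([-17.8,  11.7]))]
```

Call:
arm_command --pt "-0.038 0.011 -0.137 0 0 0 0" --pt "-0.038 0.01 -0.137 0 0 0 0" --pt "0 0 0 0 0 0 0" --pt "0 0 0 0 0 0 0"

```text
t: 8.3
tcp_pos: [570.9, 147.2, 110.0]
tcp_rot: [2.958, -0.185, 0.93]
contact_force: [0.3, -0.2, -6.8]
grip_width: 0.501
finger_force: 64.1
```

Call:
arm_command --pt "-0.0163 0.002 -0.0115 0 0 0 0" --pt "-0.0163 0.002 -0.0115 0 0 0 0" --pt "-0.0163 0.002 -0.0115 0 0 0 0" --pt "0 0 0 0 0 0 0" --pt "0 0 0 0 0 0 0"

```text
t: 8.8
tcp_pos: [569.3, 147.5, 109.4]
tcp_rot: [2.957, -0.186, 0.933]
contact_force: [0.6, 1.0, -6.9]
grip_width: 0.502
finger_force: 64.1
```

Call:
arm_command --pt "-0.0163 0.002 -0.0115 0 0 0 0" --pt "-0.0163 0.002 -0.0115 0 0 0 0" --pt "0 0 0 0 0 0 0" --pt "0 0 0 0 0 0 0"

```text
t: 9.2
tcp_pos: [568.1, 147.8, 108.6]
tcp_rot: [2.957, -0.186, 0.934]
contact_force: [1.4, -0.3, -5.6]
grip_width: 0.502
finger_force: 64.1
```

Call:
arm_command --pt "-0.0163 0.002 -0.0115 0 0 0 0" --pt "-0.0163 0.002 -0.0115 0 0 0 0" --pt "0 0 0 0 0 0 0" --pt "0 0 0 0 0 0 0"

```text
t: 9.6
tcp_pos: [567.7, 147.9, 108.6]
tcp_rot: [2.956, -0.185, 0.938]
contact_force: [4.7, -2.1, -6.2]
grip_width: 0.498
finger_force: 64.0
```

Call:
arm_command --pt "-0.01 -0.02 -0.006 0 0 0 0" --pt "0 0 0 0 0 0 0" --pt "0 0 0 0 0 0 0"

```text
t: 9.9
tcp_pos: [567.6, 147.8, 108.6]
tcp_rot: [2.958, -0.185, 0.941]
contact_force: [6.4, 0.2, -6.3]
grip_width: 0.502
finger_force: 64.0
```

Call:
arm_command --pt "0.0114 -0.0014 -0.0164 0 0 0 0" --pt "0.0114 -0.0014 -0.0164 0 0 0 0" --pt "0 0 0 0 0 0 0" --pt "0 0 0 0 0 0 0"

```text
t: 10.3
tcp_pos: [568.6, 147.7, 107.2]
tcp_rot: [2.957, -0.185, 0.94]
contact_force: [4.2, 2.2, 0.6]
grip_width: 0.499
finger_force: 64.4
```

Call:
arm_command --pt "0.0114 -0.0014 -0.0164 0 0 0 0" --pt "0 0 0 0 0 0 0" --pt "0 0 0 0 0 0 0"

```text
t: 10.6
tcp_pos: [569.1, 147.6, 106.3]
tcp_rot: [2.957, -0.185, 0.94]
contact_force: [3.4, 2.1, 3.9]
grip_width: 0.503
finger_force: 64.5
```

Call:
arm_command --pt "0.0114 0.006 -0.0164 0 0 0 0" --pt "0 0 0 0 0 0 0" --pt "0 0 0 0 0 0 0"

```text
t: 10.9
tcp_pos: [569.5, 147.6, 105.9]
tcp_rot: [2.957, -0.185, 0.939]
contact_force: [-0.5, 1.9, 10.2]
grip_width: 0.499
finger_force: 66.2
```

Call:
arm_command --pt "0.0114 -0.0014 -0.0164 0 0 0 0" --pt "0 0 0 0 0 0 0" --pt "0 0 0 0 0 0 0"

```text
t: 11.2
tcp_pos: [569.6, 147.7, 105.9]
tcp_rot: [2.956, -0.186, 0.94]
contact_force: [-11.5, 2.7, 21.6]
grip_width: 0.501
finger_force: 67.8
```

```bash
python3 - <<'E'
from h import *
s=sense();print(s['t'],s['tcp_pos'],st(s['tcp_pos']),s['contact_force'],s['ft_torque'])
ims=[]
for n,du in(('scene',0),('top',0)):
    im,d,P=cloud(n); np.savez(n+'6',im=im,P=P)
    u,v=proj(n,O+Rs()@[-10,0,90])[0].astype(int); print(u,v)
    ims.append(cv2.resize(im[v-40:v+40,u-40:u+40],None,fx=5,fy=5,interpolation=cv2.INTER_CUBIC))
cv2.imwrite('pics/seat6.png',np.hstack(ims)[...,::-1])
E
```

```text
11.2 [569.64098904 147.68651442 105.92182478] [-36.40552819   2.28378183 105.92182478] [-11.46643048   2.69480331  21.6215428 ] [ 0.04113427 -0.10599829 -0.00462933]
403 208
248 205
```

View pics/seat6.png

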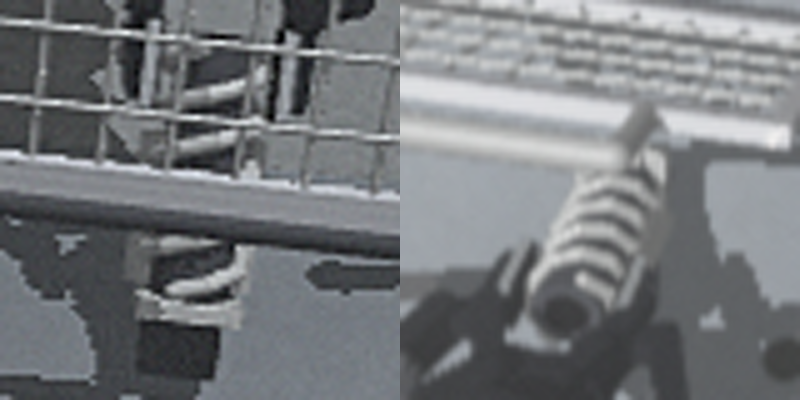

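The foot sits on the ledge (scene crop about (190,300)), the screw is in the V, and the forces show contact with both. I'll relax the ledge pressure, press slightly into the V and release.

Call:
arm_command --pt "-0.028 0.003 0.005 0 0 0 0" --pt "0 0 0 0 0 0 0" --pt "0 0 0 0 0 0 0"

```text
t: 11.6
tcp_pos: [569.4, 147.7, 105.9]
tcp_rot: [2.956, -0.185, 0.942]
contact_force: [0.9, 0.9, 11.0]
grip_width: 0.499
finger_force: 65.2
```

Call:
arm_command --pt "0 0 0 0 0 0 0.52" --pt "0 0 0 0 0 0 0.56" --pt "0 0 0 0 0 0 0.62" --pt "0 0 0 0 0 0 0.7" --pt "0 0 0 0 0 0 0.8" --pt "0 0 0 0 0 0 0.8" --pt "0 0 0 0 0 0 0.8"

```text
t: 12.3
tcp_pos: [566.7, 146.9, 102.6]
tcp_rot: [2.957, -0.186, 0.932]
contact_force: [0.4, -1.0, 0.3]
grip_width: 0.798
finger_force: 0.0
```

```bash
python3 - <<'E'
from h import *
s=sense();print(s['t'],s['tcp_pos'],st(s['tcp_pos']),s['contact_force'],s['finger_force'])
ims=[]
for n in('wrist','top'):
    im,d,P=cloud(n); np.savez(n+'7',im=im,P=P)
    u,v=proj(n,O+Rs()@[-20,0,100])[0].astype(int)
    print(n,u,v)
    u,v=np.clip(u,50,590),np.clip(v,50,350)
    ims.append(cv2.resize(im[v-50:v+50,u-50:u+50],None,fx=4,fy=4,interpolation=cv2.INTER_CUBIC))
cv2.imwrite('pics/rel7.png',np.hstack(ims)[...,::-1])
E
```

```text
12.3 [566.73030204 146.93364019 102.61592368] [-39.20328806   1.18311926 102.61592368] [ 0.40261237 -1.0127829   0.30235942] 0.0
wrist 325 209
top 246 209
```

View pics/rel7.png

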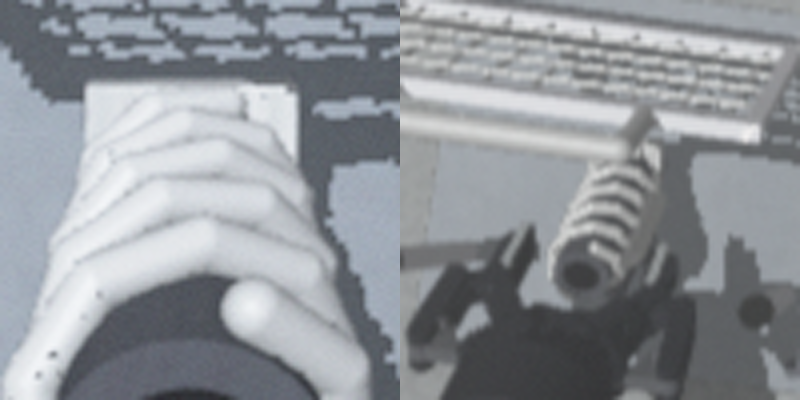

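The wrist crop shows the screw lying in the trough with its foot on the ledge (about (190,110)), and the fingers are clear of it. I'll retreat along the screw axis, then rise and turn towards the guard bar.

Call:
arm_command --pt "-0.11 0.014 0.16 0 0 0 0.8" --pt "-0.25 0.031 0.36 0 0 0 0.8" --pt "-0.25 0.031 0.36 0 0 0 0.8" --pt "-0.25 0.031 0.36 0 0 0 0.8" --pt "-0.25 0.031 0.36 0 0 0 0.8" --pt "-0.25 0.031 0.36 0 0 0 0.8" --pt "0 0 0.8 0 0 0 0.6" --pt "0 0 0.8 0 0 0 0.6"

```text
t: 13.2
tcp_pos: [497.2, 155.7, 281.3]
tcp_rot: [2.959, -0.184, 0.93]
contact_force: [1.0, -0.6, 0.5]
grip_width: 0.599
finger_force: 0.0
```

Call:
arm_command --pt "0 0 0.3 0.066 0.543 0 0.45" --pt "0 0 0.3 0.066 0.543 0 0.45" --pt "0 0 0.3 0.066 0.543 0 0.45" --pt "0 0 0.3 0.066 0.543 0 0.45" --pt "0 0 0.3 0.066 0.543 0 0.45" --pt "0 0 0.3 0.066 0.543 0 0.45" --pt "0 0 0.3 0.066 0.543 0 0.45" --pt "0 0 0.2 0.066 0.543 0 0.45"

```text
t: 14.0
tcp_pos: [498.8, 155.9, 398.4]
tcp_rot: [-3.134, 0.195, 0.0]
contact_force: [0.2, -0.3, -0.0]
grip_width: 0.449
finger_force: 0.0
```

Call:
arm_command --pt "0 0 0 0 0 0.95 0.45" --pt "0 0 0 0 0 0.95 0.45" --pt "0 0 0 0 0 0.95 0.45" --pt "0 0 0 0 0 0.95 0.45" --pt "0 0 0 0 0 0.95 0.45" --pt "0 0 0 0 0 0.95 0.45"

```text
t: 14.6
tcp_pos: [498.4, 155.8, 396.4]
tcp_rot: [-2.963, -1.043, -0.001]
contact_force: [-0.6, -1.1, -0.2]
grip_width: 0.451
finger_force: 0.0
```

Call:
arm_command --pt "0 0 0 0 0 0.95 0.45" --pt "0 0 0 0 0 0.95 0.45" --pt "0 0 0 0 0 0.95 0.45" --pt "0 0 0 0 0 0.95 0.45" --pt "0 0 0 0 0 0.95 0.45" --pt "0 0 0 0 0 0.8 0.45" --pt "0 0 0 0 0 0 0.45" --pt "0 0 0 0 0 0 0.45"

```text
t: 15.4
tcp_pos: [498.6, 155.7, 396.3]
tcp_rot: [-2.358, -2.076, -0.001]
contact_force: [-0.3, -0.1, -0.2]
grip_width: 0.447
finger_force: 0.0
```

```bash
python3 - <<'E'
from h import *
from scipy.optimize import least_squares
s=sense();print(s['t'],s['tcp_pos'],st(s['tcp_pos']),s['qpos'].round(2))
M=R.from_rotvec(s['tcp_rot']).as_matrix(); print('rot in station',(Rs().T@M).round(3).tolist())
a=np.radians(35);C=np.array([[np.cos(a),0,np.sin(a)],[0,1,0],[-np.sin(a),0,np.cos(a)]]).T
for n in('wrist','top'):
    im,d,P=cloud(n); cv2.imwrite(f'pics/{n}8.png',im[...,::-1]); np.savez(n+'8',im=im,P=P)
    Q=st(P.reshape(-1,3)); c=(Q-[0,0,50])@C
    k=Q[(abs(Q[:,2]-340)<20)&(abs(Q[:,0]-10)<25)&(abs(Q[:,1])<45)]
    print(n,'bar',len(k),k.mean(0) if len(k) else '',np.percentile(k[:,2],95) if len(k) else '', k.min(0) if len(k) else '',k.max(0) if len(k) else '')
    q=c[(np.hypot(c[:,0],c[:,1])<26)&(c[:,2]>60)&(c[:,2]<99)]
    f=lambda p:np.hypot(q[:,0]-p[0]-p[2]*(q[:,2]-50),q[:,1]-p[1]-p[3]*(q[:,2]-50))-22
    if len(q)>50: r=least_squares(f,[0,0,0,0],loss='soft_l1');print('screw',len(q),r.x)
    t=c[(np.hypot(c[:,0],c[:,1])<20)&(abs(c[:,2]-100)<8)]; print('top',len(t),np.median(t,0))
E
```

```text
15.4 [498.60867422 155.73440637 396.26783438] [-107.88947856    1.6488397   396.26783438] [ 0.17 -0.09  1.64  0.    1.6   0.3 ]
rot in station [[0.005, 1.0, 0.0], [1.0, -0.005, 0.001], [0.001, 0.0, -1.0]]
wrist bar 2288 [  5.09678134   2.5946101  345.63220545] 348.00768163528403 [  0.48617416 -44.98275545 337.71470544] [ 13.03376182  44.99351091 349.07040723]
screw 416 [-2.86252147  3.31336591 -0.10057315 -0.09020488]
top 483 [  1.58427389   1.95218987 102.32919522]
top bar 420 [9.60767144e+00 1.14464774e-01 3.45811252e+02] 348.1753776083476 [  3.64473519 -44.88383108 340.3033324 ] [ 15.60648183  44.63569796 349.66736558]
screw 266 [-2.51631624  4.4961392  -0.07620606 -0.11320454]
top 188 [3.21960512e+00 9.90345311e-02 1.00371821e+02]
```

Call:
arm_command --pt "0.38 -0.046 0 0 0 0 0.45" --pt "0.38 -0.046 0 0 0 0 0.45" --pt "0.38 -0.046 0 0 0 0 0.45" --pt "0.38 -0.046 0 0 0 0 0.45" --pt "0.38 -0.046 0 0 0 0 0.45" --pt "0.38 -0.046 0 0 0 0 0.45" --pt "0 0 0 0 0 0 0.45" --pt "0 0 0 0 0 0 0.45"

```text
t: 16.3
tcp_pos: [612.6, 141.8, 395.4]
tcp_rot: [-2.356, -2.076, 0.002]
contact_force: [0.4, -0.1, -1.2]
grip_width: 0.448
finger_force: 0.0
```

```bash
python3 - <<'E'
from h import *
s=sense();print(s['t'],s['tcp_pos'],st(s['tcp_pos']))
a=np.radians(35);C=np.array([[np.cos(a),0,np.sin(a)],[0,1,0],[-np.sin(a),0,np.cos(a)]]).T
for n in('wrist8','top8'):
    c=(st(np.load(n+'.npz')['P'].reshape(-1,3))-[0,0,50])@C
    c=c[(abs(c[:,1])<22)&(abs(c[:,2]-50)<50)&(abs(c[:,0])<32)]
    print(n,[(z,len(k),np.percentile(k[:,0],95).round(1)) for z in range(5,100,15) for k in [c[abs(c[:,2]-z)<8]] if len(k)>15])
im,d,P=cloud('wrist'); cv2.imwrite('pics/w9.png',im[...,::-1])
Q=st(P.reshape(-1,3)); k=Q[(abs(Q[:,2]-340)<20)&(abs(Q[:,0]-10)<25)&(abs(Q[:,1])<50)]
print('bar',len(k),k.mean(0),np.percentile(k,[2,98],axis=0))
k=k[k[:,1]>15];print('bar',len(k),np.percentile(k,[2,98],axis=0))
E
```

```text
16.3 [612.63074259 141.75525984 395.44697755] [  6.98631301   1.61534449 395.44697755]
wrist8 [(5, 136, np.float64(18.8)), (20, 96, np.float64(18.6)), (35, 107, np.float64(18.8)), (50, 125, np.float64(18.6)), (65, 133, np.float64(18.4)), (80, 123, np.float64(18.5)), (95, 212, np.float64(16.0))]
top8 [(5, 50, np.float64(19.3)), (20, 67, np.float64(20.2)), (35, 85, np.float64(19.8)), (50, 93, np.float64(21.1)), (65, 101, np.float64(20.7)), (80, 94, np.float64(20.1)), (95, 134, np.float64(17.9))]
bar 2242 [  7.52804308   2.14166621 345.93184161] [[  1.7508404  -48.73985036 341.85580927]
 [ 13.13266007  48.38327125 348.33344366]]
bar 861 [[  1.80065064  15.69546064 343.07934575]
 [ 12.8990394   49.31984404 348.31472233]]
```

View pics/w9.png

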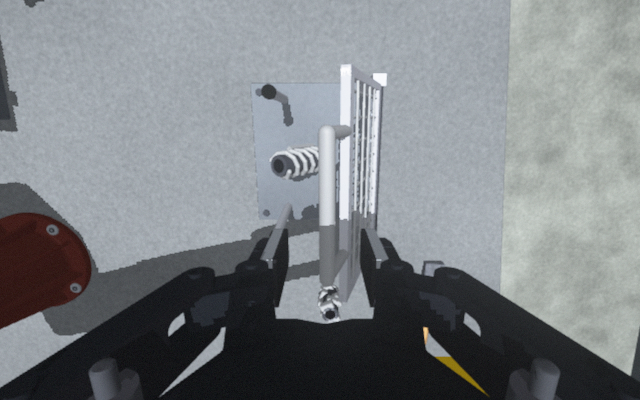

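The bar (column 327) is centred between the fingers (275–378), and the screw lies straight in the cradle with an even ridge height along its axis. I'll descend and pinch the bar.

Call:
arm_command --pt "0 0 -0.3 0 0 0 0.45" --pt "0 0 -0.4 0 0 0 0.45" --pt "0 0 -0.4 0 0 0 0.45" --pt "0 0 -0.25 0 0 0 0.45" --pt "0 0 -0.12 0 0 0 0.45" --pt "0 0 0 0 0 0 0.45" --pt "0 0 0 0 0 0 0.45"

```text
t: 17.05
tcp_pos: [613.3, 141.8, 323.4]
tcp_rot: [2.356, 2.077, 0.002]
contact_force: [-0.2, 0.7, 0.3]
grip_width: 0.447
finger_force: 0.0
```

Call:
arm_command --pt "0 0 0 0 0 0 0" --pt "0 0 0 0 0 0 0" --pt "0 0 0 0 0 0 0" --pt "0 0 0 0 0 0 0" --pt "0 0 0 0 0 0 0"

```text
t: 17.55
tcp_pos: [613.5, 141.8, 323.8]
tcp_rot: [2.355, 2.077, 0.003]
contact_force: [-0.8, 0.5, 5.6]
grip_width: 0.111
finger_force: 58.7
```

```bash
python3 - <<'E'
from h import *
s=sense();print(s['t'],s['tcp_pos'],st(s['tcp_pos']),s['contact_force'],s['grip_width'],s['finger_force'])
# arc in robot frame: start th0, uniform steps
h=190; th=np.r_[np.linspace(1.224,0,41)]
x=75-h*np.cos(th); z=162+h*np.sin(th)
D=np.c_[np.diff(x)*np.cos(PSI),np.diff(x)*np.sin(PSI),np.diff(z)]/50
print(D.round(3).tolist())
E
```

```text
17.55 [613.46037387 141.82474653 323.84122141] [  7.80137241   1.78503431 323.84122141] [-0.76113786  0.5070889   5.59718856] 0.11090722005869144 58.74569535255432
[[-0.108, 0.013, -0.041], [-0.107, 0.013, -0.044], [-0.105, 0.013, -0.048], [-0.104, 0.013, -0.051], [-0.102, 0.012, -0.054], [-0.1, 0.012, -0.057], [-0.099, 0.012, -0.06], [-0.097, 0.012, -0.063], [-0.095, 0.012, -0.066], [-0.093, 0.011, -0.069], [-0.091, 0.011, -0.072], [-0.088, 0.011, -0.075], [-0.086, 0.011, -0.077], [-0.084, 0.01, -0.08], [-0.081, 0.01, -0.083], [-0.079, 0.01, -0.085], [-0.076, 0.009, -0.087], [-0.073, 0.009, -0.09], [-0.071, 0.009, -0.092], [-0.068, 0.008, -0.094], [-0.065, 0.008, -0.096], [-0.062, 0.008, -0.098], [-0.059, 0.007, -0.1], [-0.056, 0.007, -0.102], [-0.053, 0.006, -0.103], [-0.05, 0.006, -0.105], [-0.046, 0.006, -0.106], [-0.043, 0.005, -0.108], [-0.04, 0.005, -0.109], [-0.036, 0.004, -0.11], [-0.033, 0.004, -0.111], [-0.03, 0.004, -0.112], [-0.026, 0.003, -0.113], [-0.023, 0.003, -0.114], [-0.019, 0.002, -0.115], [-0.016, 0.002, -0.115], [-0.012, 0.002, -0.116], [-0.009, 0.001, -0.116], [-0.005, 0.001, -0.116], [-0.002, 0.0, -0.116]]
```

Call:
arm_command --pt "-0.108 0.013 -0.041 0 0 0 0" --pt "-0.107 0.013 -0.044 0 0 0 0" --pt "-0.105 0.013 -0.048 0 0 0 0" --pt "-0.104 0.013 -0.051 0 0 0 0"

```text
t: 17.95
tcp_pos: [592.9, 144.3, 314.2]
tcp_rot: [2.354, 2.076, 0.006]
contact_force: [0.6, -0.1, 2.7]
grip_width: 0.115
finger_force: 60.1
```

Call:
arm_command --pt "-0.102 0.012 -0.054 0 0 0 0" --pt "-0.1 0.012 -0.057 0 0 0 0" --pt "-0.099 0.012 -0.06 0 0 0 0" --pt "-0.097 0.012 -0.063 0 0 0 0"

```text
t: 18.35
tcp_pos: [571.3, 147.0, 300.6]
tcp_rot: [-2.356, -2.077, 0.0]
contact_force: [2.4, 0.8, 0.8]
grip_width: 0.111
finger_force: 60.8
```

Forces are small, so I'll continue.

Call:
arm_command --pt "-0.095 0.012 -0.066 0 0 0 0" --pt "-0.093 0.011 -0.069 0 0 0 0" --pt "-0.091 0.011 -0.072 0 0 0 0" --pt "-0.088 0.011 -0.075 0 0 0 0" --pt "-0.086 0.011 -0.077 0 0 0 0" --pt "-0.084 0.01 -0.08 0 0 0 0" --pt "-0.081 0.01 -0.083 0 0 0 0" --pt "-0.079 0.01 -0.085 0 0 0 0"

```text
t: 19.15
tcp_pos: [536.6, 151.2, 270.7]
tcp_rot: [-2.356, -2.078, -0.0]
contact_force: [3.8, 2.3, -0.4]
grip_width: 0.117
finger_force: 58.6
```

Call:
arm_command --pt "-0.076 0.009 -0.087 0 0 0 0" --pt "-0.073 0.009 -0.09 0 0 0 0" --pt "-0.071 0.009 -0.092 0 0 0 0" --pt "-0.068 0.008 -0.094 0 0 0 0" --pt "-0.065 0.008 -0.096 0 0 0 0" --pt "-0.062 0.008 -0.098 0 0 0 0"

```text
t: 19.75
tcp_pos: [516.3, 153.7, 243.0]
tcp_rot: [2.356, 2.078, 0.001]
contact_force: [4.0, 2.7, -0.0]
grip_width: 0.113
finger_force: 58.6
```

Call:
arm_command --pt "-0.057 0.007 -0.1 0 0 0 0" --pt "-0.054 0.006 -0.102 0 0 0 0" --pt "-0.051 0.006 -0.103 0 0 0 0" --pt "-0.048 0.006 -0.105 0 0 0 0" --pt "-0.044 0.005 -0.106 0 0 0 0" --pt "-0.041 0.005 -0.108 0 0 0 0" --pt "-0.038 0.004 -0.109 0 0 0 0" --pt "-0.034 0.004 -0.11 0 0 0 0"

```text
t: 20.55
tcp_pos: [497.8, 155.9, 200.7]
tcp_rot: [-2.356, -2.078, -0.0]
contact_force: [2.9, 3.2, 1.0]
grip_width: 0.111
finger_force: 58.6
```

Call:
arm_command --pt "-0.032 0.004 -0.111 0 0 0 0" --pt "-0.029 0.003 -0.112 0 0 0 0" --pt "-0.025 0.003 -0.113 0 0 0 0" --pt "-0.022 0.003 -0.114 0 0 0 0" --pt "-0.019 0.002 -0.1 0 0 0 0" --pt "0 0 0 0 0 0 0"

```text
t: 21.15
tcp_pos: [491.9, 156.6, 172.7]
tcp_rot: [2.356, 2.077, 0.002]
contact_force: [5.6, 4.6, -1.4]
grip_width: 0.113
finger_force: 58.4
```

Call:
arm_command --pt "-0.01 0.001 -0.1 0 0 0 0" --pt "-0.01 0.001 -0.1 0 0 0 0" --pt "-0.008 0.001 -0.1 0 0 0 0" --pt "-0.004 0 -0.1 0 0 0 0" --pt "0 0 -0.04 0 0 0 0" --pt "0 0 0 0 0 0 0"

```text
t: 21.75
tcp_pos: [490.5, 156.8, 151.2]
tcp_rot: [2.356, 2.077, 0.002]
contact_force: [5.1, 4.4, -0.5]
grip_width: 0.115
finger_force: 58.4
```

Call:
arm_command --pt "0 0 -0.04 0 0 0 0" --pt "0 0 -0.04 0 0 0 0" --pt "0 0 0 0 0 0 0" --pt "0 0 0 0 0 0 0"

```text
t: 22.15
tcp_pos: [490.4, 156.8, 149.4]
tcp_rot: [2.356, 2.078, 0.001]
contact_force: [1.1, 2.8, 9.1]
grip_width: 0.113
finger_force: 60.5
```

Call:
arm_command --pt "0 0 -0.03 0 0 0 0" --pt "0 0 0 0 0 0 0" --pt "0 0 0 0 0 0 0"

```text
t: 22.45
tcp_pos: [490.5, 156.8, 149.3]
tcp_rot: [2.356, 2.078, 0.0]
contact_force: [-1.3, 1.8, 15.3]
grip_width: 0.109
finger_force: 61.2
```

```bash
python3 - <<'E'
from h import *
s=sense();print(s['t'],s['tcp_pos'],s['contact_force'])
for n in('top','scene','wrist'):
    im,d,P=cloud(n); np.savez(n+'10',im=im,P=P); cv2.imwrite(f'pics/{n}10.png',im[...,::-1])
    Q=st(P.reshape(-1,3))
    for lo,hi in((-75,-55),(-122,-108)):
        k=Q[(Q[:,0]>lo)&(Q[:,0]<hi)&(abs(Q[:,1])>25)&(abs(Q[:,1])<52+20*(lo>-100))&(Q[:,2]>140)&(Q[:,2]<195)]
        print(n,lo,len(k),np.percentile(k[:,2],[5,50,95]) if len(k) else '')
    g=Q[(Q[:,0]>-70)&(Q[:,0]<65)&(abs(Q[:,1])<103)&(Q[:,2]>148)&(Q[:,2]<190)]
    print('  slope',len(g),np.polyfit(g[:,0],g[:,2],1))
E
```

```text
22.45 [490.4790672  156.78987827 149.33105526] [-1.34977225  1.76788803 15.27123952]
top -75 281 [163.2192877  166.59993145 168.96668675]
top -122 78 [164.22756705 167.366656   170.29411289]
  slope 2373 [-1.64237753e-03  1.65331392e+02]
scene -75 385 [158.60798641 165.10462406 166.91429579]
scene -122 172 [158.51922044 165.3715832  168.19966754]
  slope 2729 [1.08544046e-02 1.64301750e+02]
wrist -75 3736 [162.25387095 166.79305967 167.92731893]
wrist -122 1670 [165.27163527 168.11841097 169.46752454]
  slope 23206 [-2.0822831e-02  1.6492107e+02]
```

The guard is level (slopes near 0, top at 166 mm) and firm on its stops. I'll release it and withdraw upwards.

Call:
arm_command --pt "0 0 0.02 0 0 0 0" --pt "0 0 0 0 0 0 0.35" --pt "0 0 0 0 0 0 0.35" --pt "0 0 0 0 0 0 0.35" --pt "0 0 0 0 0 0 0.35" --pt "0 0 0.1 0 0 0 0.35" --pt "0 0 0.2 0 0 0 0.35"

```text
t: 23.3
tcp_pos: [488.9, 156.3, 161.5]
tcp_rot: [-2.355, -2.077, 0.004]
contact_force: [-0.1, 0.3, -0.2]
grip_width: 0.352
finger_force: 0.0
```

Call:
arm_command --pt "0 0 0.4 0 0 0 0.35" --pt "0 0 0.5 0 0 0 0.35" --pt "0 0 0.5 0 0 0 0.35" --pt "0 0 0.5 0 0 0 0.35" --pt "0 0 0.4 0 0 0 0.35" --pt "0 0 0 0 0 0 0.35" --pt "0 0 0 0 0 0 0.35"

```text
t: 24.0
tcp_pos: [490.1, 156.7, 277.7]
tcp_rot: [2.356, 2.077, 0.002]
contact_force: [0.2, -0.1, -0.4]
grip_width: 0.349
finger_force: 0.0
```

```bash
python3 - <<'E'
from h import *
s=sense();print(s['t'],s['tcp_pos'],s['contact_force'],s['finger_force'])
im,d,P=cloud('top'); Q=st(P.reshape(-1,3))
g=Q[(Q[:,0]>-70)&(Q[:,0]<65)&(abs(Q[:,1])<103)&(Q[:,2]>148)&(Q[:,2]<190)]; print(len(g),np.polyfit(g[:,0],g[:,2],1))
im,d,P=cloud('wrist');cv2.imwrite('pics/w11.png',im[...,::-1])
E
```

```text
24.0 [490.14968834 156.68626905 277.74807132] [ 0.22728245 -0.09231401 -0.35807745] 0.0
2459 [-1.46070490e-03  1.65346022e+02]
```

View pics/w11.png

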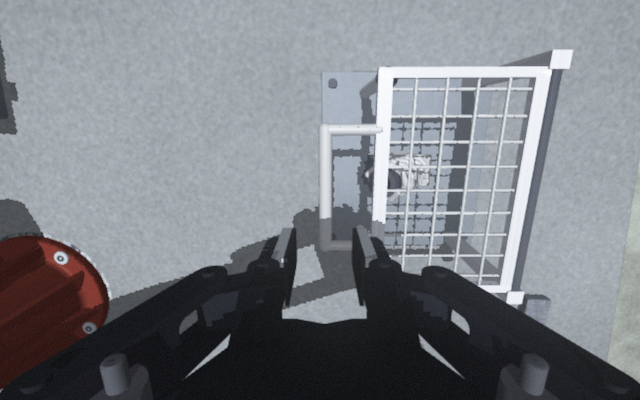

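The guard is closed, with its bar at column 325 and its grille over the screw at (400,175). The gripper is clear of everything, so I'll hand in.

```bash
python3 -c "
from cell import robot
print(robot.close_job())"
```

```text
the job is handed in; nothing more can be done
None
```

The job is handed in, with no verdict shown: the screw lies in the V-cradle with its foot on the ledge, the guard was lowered slowly and measured level on its stop posts, the arm is clear, and I touched none of the other parts.

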